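Index the carburettor stand

ROBOT

A 6-joint arm with a two-finger parallel gripper is mounted at the origin on the work surface. World frame = base frame: x ahead of the robot, y to its left, z up, the work surface at z = 0. Lengths are in m, angles in rad, forces in N, time in s.
With the tool pointing down it reaches from about 0.35 to 0.975 m from the base axis. Payload 4.9 kg.
Tool frame: the origin (TCP) lies midway between the tips of the shut fingers; the grasp point (between the pads) lies 19 mm behind it; z points along the fingers, y is the direction in which the jaws open and shut (so a half turn about z gives the same grasp; the last joint's range is limited). The gripper opens to 85 mm and grips with 20 to 120 N. Pads are 22 mm wide; open, the fingers measure 114 mm over their backs; the gripper's body (76 mm by 85 mm) begins 54 mm behind the grasp point. The pads swing forward as they close: fully open they stand 13 mm farther back than shut.
Start: joints at [1.109, 0.053, 1.613, -0, 1.476, -0.119], TCP at [0.21, 0.589, 0.231] pointing down, gripper open.
Joint ranges: [-3.01, 3.01], [-1.01, 2.22], [0.06, 2.58], [-1.02, 4.17], [0.09, 2.62], [-3.14, 3.14]. Speed limits (rad/s): [2.57, 2.57, 3.14, 3.14, 3.14, 3.14].

INTERFACE

Orientations are given as a rotation vector (axis times angle).
In Python, from station import ctrl gives the robot as it stands.
- The arm moves only by the shell command python3 -m jog 'ROWS' [FORCE]. ROWS is JSON, one flat list of numbers, 7 for each row, row after row: the opening, from 0 (shut) to 1 (fully open), then the shift along the tool's x, y, z in m, then the turn, a rotation vector about the tool's x, y, z in degrees. A call has 1 to 10 rows; each row shifts and turns the commanded pose from where the row before left it, along the tool's axes as they then stand; what a row does not reach is not made up. A row lasts 1/8 s, in which the tool goes at most 62.5 mm and 10.7 degrees, less where a joint would pass 70% of its speed; a pose out of reach is approached as far as the arm can. A call with a gripper value outside its range is refused whole. The fingers move at their own pace and stop on an object; FORCE is the grip in N (left out, the last holds). Time passes only in rows, so rows that do not move let the fingers close. It gives the time, the measured TCP pose, the force and the opening at its end, in the units of the state.
- ctrl.get_obs(): the state, without advancing time (a new reading comes with each control period).
- ctrl.get_image(name): name is "scene" or "top"; returns a dict with "image" (384x512x3 uint8, blue, green, red), "camera_matrix" (3x3 intrinsics, pixels), "dist_coeffs" ([k1, k2, p1, p2, k3] as OpenCV has them; the pictures are not rectified), "rvec" (rotation vector, rad) and "tvec" (3), from world to camera coordinates, as OpenCV has them. Camera axes: x right, y down, z forward; pixel columns grow to the right and rows downward; lengths in m; the calibration is good to about 2 mm. A picture is of the moment at which its call begins. There is no depth.
- ctrl.finish_job(): hands the job in, once; it reports no verdict.
Trained networks look in a picture, given as the dict that the camera call returned (one of the last four; its "shot" number tells which), for a name from the list of things; names that differ only in an ending like _2 or _b are one class to them, and where a whole thing is asked for, a point or a joint stands for the part that bears it (a point fixed in the world has none). Each returns a list of dicts, best first, with "p" (0 to 1); they miss things now and then, are a little off and sometimes report something else, mostly with a low value. They report only what shows in the picture. A call takes as long as a camera call.
- ctrl.boxes_of(target, picture): "box" ([centre column, centre row, width, height] in pixels, round what is visible of it).
The state is a dict: "t": time; "q": joint angles; "dq": joint speeds; "effort": joint torques, N m; "tool_pos": TCP position; "tool_rot": TCP orientation; "contact_force": force on the tool from outside, world axes, zero at the start; "wrist_torque": the same for the moment, N m; "opening": finger opening in m.
Only numpy, scipy, OpenCV 4.12 (cv2) and the standard library are available. Lean on these libraries where they do the work, as an engineer would, in place of code of your own. Each camera call takes 0.05 s, during which the arm holds its last target. There are 200 camera calls.

TASK

Turn the carburettor on its press-to-release indexing stand until its bell mouth points at the catch, going round the shorter way, and let the turntable spring up locked there. The turntable has a round steel finger cup for pressing it down and pushing it round; keep off the carburettor and leave the other things on the bench where they are.

Things in the scene. Friction and masses are not known exactly. Their poses are not given: they have to be found in the camera images.
- base: Fixed grey round foot of the indexing stand, origin on the bench on the vertical turning axis, x axis pointing horizontally towards the catch. It carries an aluminium turntable, 252 mm in diameter, 10 mm thick, top 66 mm above the bench when up. Twelve upright pins, 8 mm thick, 12 mm tall, stand on its rim every 30 degrees, 118 mm from the axis; one of them lines up with the mouth.
- catch (a point): Middle of the top (93 mm above the bench) of the catch: a fixed dark steel block over the turntable's rim, 82 mm along the rim, 105 to 145 mm from the axis, with a small aluminium diamond on top. A 10 mm slot in its underside, flared to 18 mm, takes one pin 9 mm deep and so locks the turntable; between notches the pins are stopped by its flat underside and the turntable stays down, unlocked.
- press (a joint): How far the turntable is pressed down, m: 0 fully up (locked), 0.009 the pins just clear the catch, 0.014 bottomed. Spring: about 5 N to start it, 9.5 N at 0.009, 12 N at 0.014. It usually starts about 0.009 down, left between two notches.
- turn (a joint): Angle of the turntable, rad, counter-clockwise from above, no end stops: 0 (or any full turn, 2 pi) has the bell mouth at the catch; notches every pi/6. Starts from 0.8 to 5.48, so either way may be shorter. Pressed more than 9 mm down it turns all round against a friction of about 6 N at the cup. Let go within about 2 degrees of a notch, it springs up and centres itself.
- mouth (a point): Centre of the carburettor's bell mouth, the flared round end (48 mm across) of its bore, 82 mm from the turning axis, 24 mm above the turntable's top. The other end of the bore has a square flange.
- index (a point): Fixed point where the mouth's centre stands when it points at the catch and the turntable is up: 82 mm from the turning axis towards the catch, 90 mm above the bench.
- cup (a point): Middle of the floor of the finger cup: a dark polished, slippery steel ring on the turntable, 54 mm inside diameter, wall 4 mm thick and 12 mm high inside, 68 mm from the turning axis, 90 degrees counter-clockwise from the mouth. The floor is 68 mm above the bench when the turntable is up; it moves with the turntable. Closed fingertips fit inside loosely and slide on its floor until they meet its wall.
- carb: Aluminium carburettor lying on its side, fixed on the turntable with its origin on the turning axis at the turntable's top; 142 mm along its bore (x, mouth at +x), 48 mm high, domed side to -y reaching 90 mm from the axis. Do not touch it.
- bowl: Small steel bowl, 64 mm across, 50 mm high, standing beside the stand; origin under its middle. Bystander.
- jar: Glass jar, 54 mm across, 70 mm high, beside the stand; origin under its middle. Bystander.
- wrench: Steel wrench 180 mm long lying on the bench. Bystander.
- driver: Screwdriver 200 mm long lying on the bench. Bystander.

How it is judged:
By the outcome, as a careful person would: the job done as asked, in the order asked, and still so for the second after the job is handed in, with the robot touching nothing.
It also fails if it takes over 56 s, if anything falls off the work surface, if the arm or the gripper's body presses on something with over 40 N, if the wrist force passes 120 N, or if a joint passes its speed limit or range.

## Working session

There is one attempt and no reset: what is moved stays moved. The work goes in short steps, Python scripts to look and compute and a shell command to move; the robot and the scene stay as the last step left them, time stands still between calls to the robot, and variables do not carry over. Pictures are saved under pics/ and viewed, about 8 in all and at most 12, crops included, and the job is handed in when it is done.

```bash
mkdir -p pics; cat > h.py <<'E'
import numpy as np,cv2
from station import ctrl
def ray(pic,uv,z):
    K=np.array(pic["camera_matrix"],float);d=np.array(pic["dist_coeffs"],float)
    n=cv2.undistortPoints(np.array([[uv]],float),K,d)[0,0]
    R=cv2.Rodrigues(np.array(pic["rvec"],float))[0];t=np.array(pic["tvec"],float).ravel()
    c=-R.T@t;v=R.T@np.array([n[0],n[1],1]);return c+v*(z-c[2])/v[2]
def proj(pic,P):
    return cv2.projectPoints(np.array(P,float).reshape(-1,1,3),np.array(pic["rvec"],float),np.array(pic["tvec"],float),np.array(pic["camera_matrix"],float),np.array(pic["dist_coeffs"],float))[0][:,0]
E
python3 - <<'E'
from h import *
for n in("top","scene"):
    p=ctrl.get_image(n);cv2.imwrite(f"pics/{n}0.png",p["image"])
    for o,z in(("base",.06),("catch",.093),("mouth",.085),("cup",.06),("carb",.085),("bowl",.05),("jar",.07),("wrench",0),("driver",0)):
        for b in ctrl.boxes_of(o,p)[:2]:print(n,o,round(b["p"],2),np.round(b["box"]),np.round(ray(p,b["box"][:2],z),3))
o=ctrl.get_obs();print(o["tool_pos"],o["tool_rot"],o["t"])
E
```

```text
top base 0.68 [220. 178.  85.  78.] [0.563 0.117 0.06 ]
top catch 0.57 [217. 173.  86.  78.] [0.571 0.123 0.093]
top mouth 0.67 [221. 176.  77.  79.] [0.563 0.112 0.085]
top carb 0.74 [215. 176.  50.  50.] [0.565 0.131 0.085]
top bowl 0.89 [277. 197.  17.  19.] [ 0.503 -0.06   0.05 ]
top bowl 0.27 [222. 176.  81.  82.] [0.572 0.114 0.05 ]
top jar 0.64 [217. 119.  17.  22.] [0.755 0.128 0.07 ]
top wrench 0.84 [398. 252.  34.  57.] [ 0.33  -0.439  0.   ]
top driver 0.55 [122. 264.  36.  61.] [0.301 0.432 0.   ]
scene base 0.98 [280. 229.  94.  69.] [0.578 0.149 0.06 ]
scene base 0.21 [430. 252.  37.  17.] [0.322 0.465 0.06 ]
scene catch 0.78 [280. 231.  95.  64.] [0.61  0.188 0.093]
scene catch 0.26 [280. 218.  50.  42.] [0.574 0.139 0.093]
scene mouth 0.95 [272. 228.  82.  56.] [0.612 0.156 0.085]
scene mouth 0.49 [278. 228.  98.  69.] [0.599 0.166 0.085]
scene cup 0.93 [276. 227.  85.  59.] [0.581 0.132 0.06 ]
scene cup 0.72 [280. 229.  96.  70.] [0.579 0.146 0.06 ]
scene carb 0.97 [281. 217.  46.  41.] [0.56  0.129 0.085]
scene bowl 0.75 [258. 196.  16.  14.] [ 0.519 -0.043  0.05 ]
scene jar 0.97 [224. 259.  21.  30.] [0.782 0.172 0.07 ]
scene driver 0.86 [421. 252.  53.  15.] [0.27  0.415 0.   ]
[0.21006884 0.58860579 0.23132337] [5.35912861e-01 3.09554299e+00 4.13114020e-06] 1.0
```

View pics/top0.png

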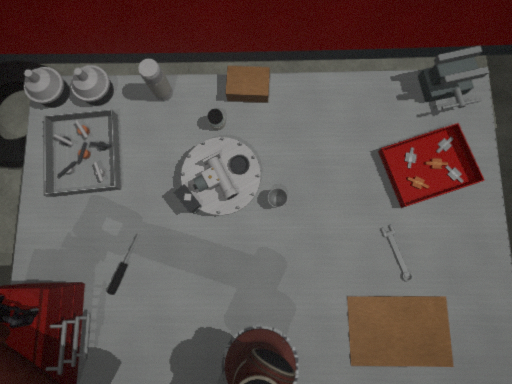

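View pics/scene0.png

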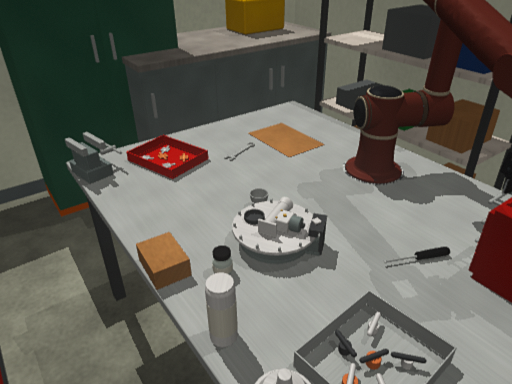

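Top view: turntable around (220,177), catch at about (188,197), cup at about (238,165). The jar is at (216,118) and the bowl at (277,197). I'll enlarge both views.

```bash
python3 - <<'E'
from h import *
a=cv2.imread("pics/top0.png")[130:222,170:290];b=cv2.imread("pics/scene0.png")[190:270,225:335]
cv2.imwrite("pics/c0.png",cv2.resize(a,None,fx=6.5,fy=6.5,interpolation=cv2.INTER_CUBIC))
cv2.imwrite("pics/c1.png",cv2.resize(b,None,fx=7,fy=7,interpolation=cv2.INTER_CUBIC))
E
```

```text
(no output)
```

View pics/c0.png

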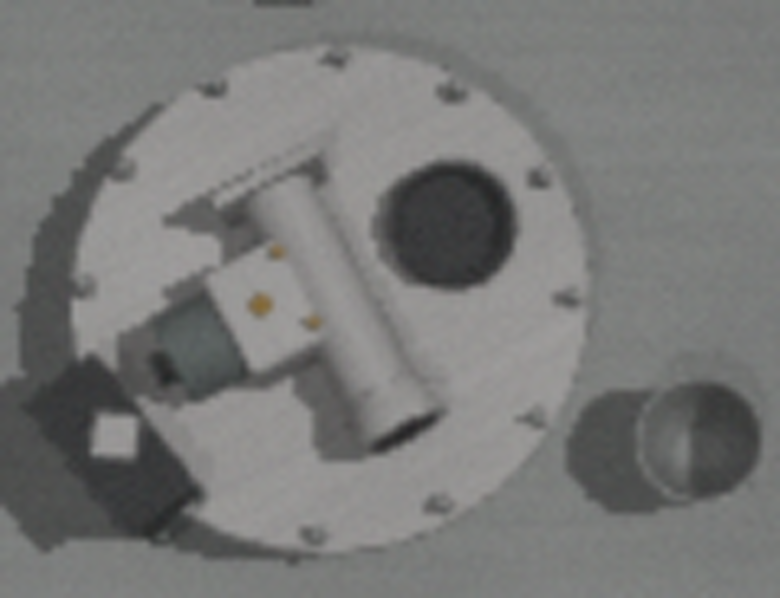

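View pics/c1.png

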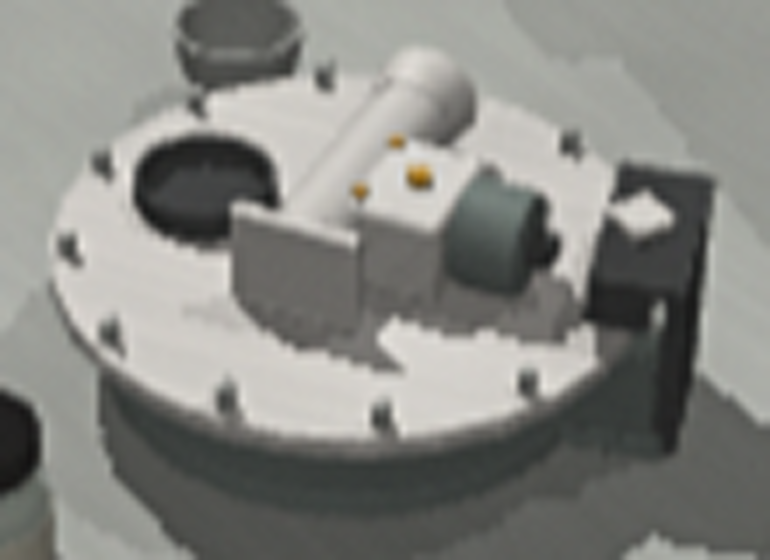

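```bash
cat > fit.py <<'E'
from h import *
from scipy.optimize import least_squares
T=ctrl.get_image("top");S=ctrl.get_image("scene")
f=lambda L,s,o:np.array(L,float)/s+np.array(o)-.0
tp=f([(335,58),(453,92),(540,178),(568,298),(532,418),(438,503),(315,533),(215,88),(123,168),(84,286)],6.5,(170,130))
sp=f([(325,77),(197,105),(102,163),(68,247),(112,333),(228,398),(382,415),(528,382),(572,143)],7,(225,190))
td=f([(115,436)],6.5,(170,130));sd=f([(643,216)],7,(225,190))
tc=f([(449,225)],6.5,(170,130));sc=f([(206,188)],7,(225,190))
def pins(v):
    a=v[2]+np.arange(12)*np.pi/6
    return np.c_[v[0]+.118*np.cos(a),v[1]+.118*np.sin(a),np.full(12,.066-v[4]+.007)]
def res(v,full=False):
    P=pins(v);r=[]
    for pic,q in((T,tp),(S,sp)):
        pp=proj(pic,P)
        for x in q:
            d=pp-x;r.append(d[np.argmin((d**2).sum(1))])
    c=[[v[0]+.125*np.cos(v[3]),v[1]+.125*np.sin(v[3]),.093]]
    r+=[proj(T,c)[0]-td[0],proj(S,c)[0]-sd[0]]
    a=v[2]+np.pi/2
    k=[[v[0]+.068*np.cos(a),v[1]+.068*np.sin(a),.066-v[4]+.010]]
    r+=[proj(T,k)[0]-tc[0],proj(S,k)[0]-sc[0]]
    r=np.array(r)
    return r if full else r.ravel()
b=ray(T,[220.8,175.7],.057);d=ray(T,td[0],.093);c=ray(T,tc[0],.068)
v0=[b[0],b[1],np.arctan2(*(c-b)[1::-1])-np.pi/2,np.arctan2(*(d-b)[1::-1]),.009]
s=least_squares(res,v0,loss="soft_l1");v=s.x
print(np.round(v0,4),np.round(v,4));print(np.round(res(v,True),1).tolist())
print("turn deg",np.degrees((v[2]-v[3])%(2*np.pi)))
print("cup",v[0]+.068*np.cos(v[2]+np.pi/2),v[1]+.068*np.sin(v[2]+np.pi/2))
E
python3 fit.py
```

```text
[ 0.571   0.1159 -2.6371  2.2229  0.009 ] [ 0.5731  0.1177 -2.6546  2.233   0.0136]
[[0.2, -0.2], [0.4, -0.3], [0.1, -0.0], [0.3, -0.1], [0.3, -0.1], [0.4, 0.3], [-0.0, 0.3], [-0.0, -0.4], [-0.2, 0.1], [-0.3, 0.0], [-0.1, 0.1], [-0.0, -0.3], [0.1, 0.0], [0.2, -0.1], [-0.1, 0.1], [-0.3, 0.0], [-0.0, 0.3], [-0.1, 0.2], [-0.4, -0.1], [-1.8, 0.7], [1.4, 0.1], [0.1, -0.1], [-0.0, -0.2]]
turn deg 79.96507390562482
cup 0.6049540931616947 0.05760605507499569
```

Everything fits well: turn is about 80°, so the shorter way is clockwise. The cup is at about (0.605, 0.058). I'll move above it.

```bash
python3 -m jog '[0,-0.05,-0.0335,0,0,0,0, 0,-0.05,-0.0335,0,0,0,0, 0,-0.05,-0.0335,0,0,0,0, 0,-0.05,-0.0335,0,0,0,0, 0,-0.05,-0.0335,0,0,0,0, 0,-0.05,-0.0335,0,0,0,0, 0,-0.05,-0.0335,0,0,0,0, 0,-0.05,-0.0335,0,0,0,0, 0,-0.05,-0.0335,0,0,0,0, 0,-0.05,-0.0335,0,0,0,0]' 60
python3 -m jog '[0,-0.05,-0.033,0,0,0,0, 0,0,0,0,0,0,10.6, 0,0,0,0,0,0,10.6, 0,0,0,0,0,0,10.6, 0,0,0,0.02,0,0,10.6, 0,0,0,0.04,0,0,0, 0,0,0,0,0,0,0]'
cat > rel.py <<'E'
# offsets in tool axes from TCP to target world point
from h import *
import sys
o=ctrl.get_obs();R=cv2.Rodrigues(np.array(o["tool_rot"]))[0]
t=np.array([float(x) for x in sys.argv[1:4]])
print("t",o["t"],"F",np.round(o["contact_force"],1),"pos",np.round(o["tool_pos"],4),"toolx deg",np.degrees(np.arctan2(R[1,0],R[0,0])),"tool delta",np.round(R.T@(t-o["tool_pos"]),4),"open",o["opening"])
E
python3 rel.py .605 .0575 .08
sed -i 's/\.125\*np.cos(v\[3\]),v\[1\]+\.125/v[5]*np.cos(v[3]),v[1]+v[5]/; s/,\.009\]$/,.009,.125]/' fit.py; python3 fit.py
```

```text
t: 2.35
tool_pos: [0.5694, 0.1033, 0.2316]
tool_rot: [0.536, 3.095, 0.001]
contact_force: [-0.1, 1.7, 0.6]
opening: -0.0002
t: 3.22
tool_pos: [0.6017, 0.0572, 0.1673]
tool_rot: [-1.615, -2.686, 0.006]
contact_force: [0.4, 0.1, -0.4]
opening: 0.0001
t 3.225 F [ 0.4  0.1 -0.4] pos [0.6017 0.0572 0.1673] toolx deg 117.96109295355475 tool delta [-0.0016  0.0036  0.0872] open 7.484940515704762e-05
[ 0.571   0.1159 -2.6371  2.2229  0.009   0.125 ] [ 0.573   0.118  -2.6548  2.2419  0.0135  0.12  ]
[[0.1, -0.2], [0.3, -0.2], [0.1, 0.0], [0.3, -0.1], [0.2, -0.1], [0.3, 0.3], [-0.1, 0.3], [-0.1, -0.4], [-0.3, 0.1], [-0.4, 0.1], [0.0, 0.1], [0.1, -0.3], [0.2, 0.0], [0.3, -0.1], [0.0, 0.1], [-0.2, 0.0], [0.1, 0.3], [0.0, 0.2], [-0.3, -0.1], [-0.3, 0.0], [-0.2, -0.3], [0.0, -0.1], [0.1, -0.2]]
turn deg 79.43712610947625
cup 0.604790360006155 0.057891095027518685
```

```bash
python3 -m jog '[0,-0.0015,0.0035,0.03,0,0,0, 0,0,0,0.03,0,0,0, 0,0,0,0.027,0,0,0, 0,0,0,0,0,0,0]'
python3 -m jog '[0,0,0,0.01,0,0,0, 0,0,0,0.007,0,0,0, 0,0,0,0.006,0,0,0, 0,0,0,0,0,0,0]'
python3 - <<'E'
from h import *
a=[]
for n,(u,v) in(("top",(170,130)),("scene",(225,180))):
    p=ctrl.get_image(n)["image"];cv2.imwrite(f"pics/{n}1.png",p)
    a.append(cv2.resize(p[v:v+92,u:u+120],None,fx=6,fy=6,interpolation=cv2.INTER_CUBIC)[:,:])
i=np.hstack(a);cv2.imwrite("pics/d1.png",cv2.resize(i,(800,307)))
E
```

```text
t: 3.82
tool_pos: [0.6077, 0.0575, 0.0839]
tool_rot: [-1.618, -2.691, 0.002]
contact_force: [-0.1, -0.4, -0.8]
opening: 0.0001
t: 4.32
tool_pos: [0.6086, 0.0574, 0.0617]
tool_rot: [1.619, 2.692, 0.0]
contact_force: [-0.1, 0.1, 2.3]
opening: -0.0002
```

View pics/d1.png

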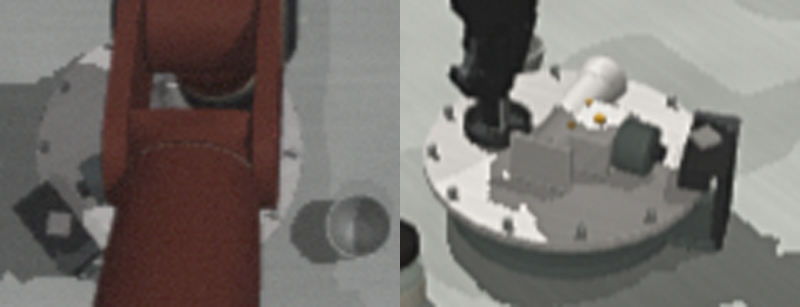

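The right panel (scene) shows the fingertips inside the cup at about (495,125), clear of the carburettor. Now I'll press further.

```bash
python3 -m jog '[0,0,0,0,0,0,0, 0,0,0,0.002,0,0,0, 0,0,0,0,0,0,0]'; python3 -m jog '[0,0,0,0.002,0,0,0, 0,0,0,0.002,0,0,0, 0,0,0,0,0,0,0]'
```

```text
t: 4.8
tool_pos: [0.6086, 0.0574, 0.0599]
tool_rot: [1.618, 2.692, 0.001]
contact_force: [0.5, -0.6, 4.4]
opening: 0.0003
t: 5.18
tool_pos: [0.6089, 0.0573, 0.0569]
tool_rot: [1.618, 2.691, 0.001]
contact_force: [-3.2, -1.3, 9.9]
opening: -0.0001
```

```bash
python3 -m jog '[0,0,0,0.002,0,0,0, 0,0,0,0.0015,0,0,0, 0,0,0,0,0,0,0]'; python3 -m jog '[0,0.0003,-0.006,0,0,0,5, 0,0.0003,-0.006,0,0,0,5, 0,0.0003,-0.006,0,0,0,5, 0,0.0003,-0.006,0,0,0,5, 0,0,0,0,0,0,0]'
python3 rel.py .573 .118 .055
```

```text
t: 5.55
tool_pos: [0.609, 0.0574, 0.0538]
tool_rot: [1.618, 2.691, 0.001]
contact_force: [-2.9, -0.7, 12.0]
opening: 0.0003
t: 6.18
tool_pos: [0.5897, 0.05, 0.0559]
tool_rot: [2.057, 2.363, 0.01]
contact_force: [3.1, -0.1, 9.5]
opening: -0.0001
t 6.175 F [ 3.1 -0.1  9.5] pos [0.5897 0.05   0.0559] toolx deg 97.92318387048658 tool delta [ 0.0697 -0.0071  0.0007] open -8.859702442074988e-05
```

```bash
python3 -m jog '[0,0,0,0.003,0,0,0, 0,0.0003,-0.006,0,0,0,5, 0,0.0003,-0.006,0,0,0,5, 0,0.0003,-0.006,0,0,0,5, 0,0.0003,-0.006,0,0,0,5, 0,0,0,0,0,0,0]'
python3 rel.py .573 .118 .055
python3 - <<'E'
from h import *
p=ctrl.get_image("scene")["image"]
cv2.imwrite("pics/e1.png",cv2.resize(p[170:275,215:345],None,fx=5,fy=5,interpolation=cv2.INTER_CUBIC))
E
```

```text
t: 6.92
tool_pos: [0.5661, 0.0496, 0.0533]
tool_rot: [2.435, 1.97, 0.01]
contact_force: [3.1, -5.6, 11.7]
opening: 0.0004
t 6.925 F [ 3.1 -5.6 11.7] pos [0.5661 0.0496 0.0533] toolx deg 77.94260763799043 tool delta [ 0.0684 -0.0075 -0.0019] open 0.00042511012469957264
```

View pics/e1.png

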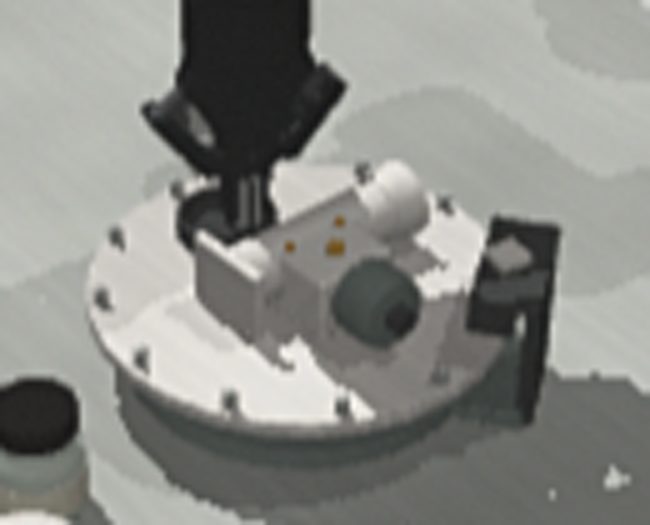

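The fingers are in the cup at about (245,225) and the table is turning clockwise. I'll fit the turn from the pins.

```bash
cat > turn.py <<'E'
from h import *
from scipy.optimize import least_squares
import sys,json
B=(.573,.118);C=2.242
def fit(pts,s,o,guess,cam="scene"):
    S=ctrl.get_image(cam);q=np.array(pts,float)/s+np.array(o)
    def res(v):
        a=C+v[0]+np.arange(12)*np.pi/6
        pp=proj(S,np.c_[B[0]+.118*np.cos(a),B[1]+.118*np.sin(a),np.full(12,.073-v[1])])
        return np.ravel([(pp-x)[np.argmin(((pp-x)**2).sum(1))] for x in q])
    r=least_squares(res,[np.radians(guess),.012],loss="soft_l1",x_scale=[.01,.001])
    print("turn mod30 branch",np.degrees(r.x[0]),"press",r.x[1],"rms px",np.sqrt((r.fun**2).mean()))
if __name__=="__main__":
    fit(json.loads(sys.argv[1]),float(sys.argv[2]),json.loads(sys.argv[3]),float(sys.argv[4]))
E
for g in 50 55 60; do python3 turn.py '[[178,190],[117,237],[102,298],[142,358],[231,400],[344,407],[440,375],[364,172],[446,205]]' 5 '[215,170]' $g; done
```

```text
turn mod30 branch 54.622434262443605 press 0.02100575043535855 rms px 0.22151187518920795
turn mod30 branch 54.622434210563426 press 0.021005750450098233 rms px 0.2215118750494342
turn mod30 branch 54.62243416843552 press 0.021005750464286925 rms px 0.22151187494003063
```

```bash
python3 -m jog '[0,0.0003,-0.0059,0.0005,0,0,5, 0,0.0003,-0.0059,0,0,0,5, 0,0.0003,-0.0059,0.0005,0,0,5, 0,0.0003,-0.0059,0,0,0,5, 0,0.0003,-0.0059,0,0,0,5, 0,0,0,0,0,0,0]'; python3 rel.py .573 .118 .055;python3 -m jog '[0,0.0003,-0.0059,0.0005,0,0,5, 0,0.0003,-0.0059,0,0,0,5, 0,0.0003,-0.0059,0,0,0,5, 0,0.0003,-0.0059,0,0,0,5, 0,0,0,0,0,0,0, 0,0,0,0,0,0,0]'
python3 rel.py .573 .118 .055
python3 - <<'E'
from h import *
p=ctrl.get_image("scene")["image"]
cv2.imwrite("pics/f1.png",cv2.resize(p[170:275,215:345],None,fx=5,fy=5,interpolation=cv2.INTER_CUBIC))
E
```

```text
t: 7.88
tool_pos: [0.5391, 0.0615, 0.0526]
tool_rot: [2.805, 1.397, 0.01]
contact_force: [-1.4, -7.4, 17.2]
opening: 0.0001
t 7.875 F [-1.4 -7.4 17.2] pos [0.5391 0.0615 0.0526] toolx deg 52.96116585126055 tool delta [ 0.0655 -0.0069 -0.0024] open 9.595358684709065e-05
t: 8.62
tool_pos: [0.5224, 0.0788, 0.0522]
tool_rot: [3.006, 0.89, 0.007]
contact_force: [-5.0, -9.1, 21.8]
opening: 0.0001
t 8.625 F [-5.  -9.1 21.8] pos [0.5224 0.0788 0.0522] toolx deg 33.00062823611543 tool delta [ 0.0638 -0.0053 -0.0027] open 0.00012335750521058435
```

View pics/f1.png

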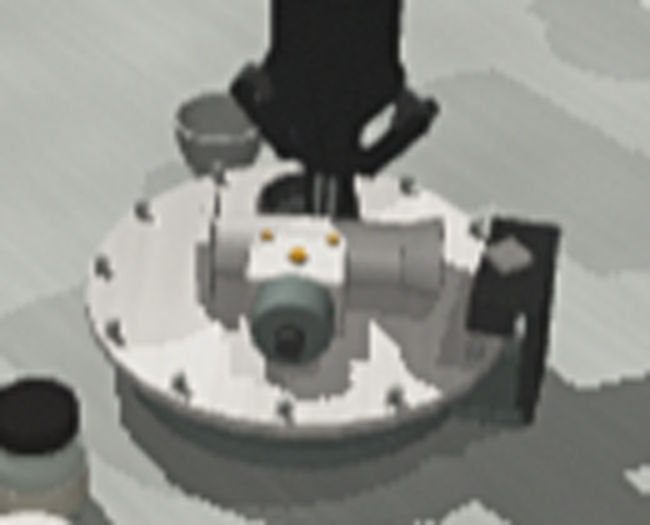

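The mouth now points at about (440,255), a little short of the catch. Pins are visible at (143,211), (103,267), (114,331), (180,384), (286,408) and (396,396).

```bash
for g in 5 12; do python3 turn.py '[[219,176],[143,211],[103,267],[114,331],[180,384],[286,408],[396,396],[407,184],[478,229]]' 5 '[215,170]' $g;done
```

```text
turn mod30 branch 9.632273112070987 press 0.021373139762326493 rms px 0.1966555963682352
turn mod30 branch 9.632273130701348 press 0.02137313975923674 rms px 0.19665559648955636
```

```bash
python3 -m jog '[0,0,-0.0035,-0.0005,0,0,3, 0,0,-0.0035,-0.0005,0,0,3, 0,0,-0.003,0,0,0,3, 0,0,0,0,0,0,0, 0,0,0,0,0,0,0]'
python3 rel.py .573 .118 .055
python3 - <<'E'
from h import *
p=ctrl.get_image("scene")["image"]
cv2.imwrite("pics/g1.png",cv2.resize(p[170:275,215:345],None,fx=5.7,fy=5.7,interpolation=cv2.INTER_CUBIC))
E
```

```text
t: 9.4
tool_pos: [0.5168, 0.0877, 0.0524]
tool_rot: [3.068, 0.652, 0.006]
contact_force: [-4.9, -8.3, 19.1]
opening: 0.0005
t 9.4 F [-4.9 -8.3 19.1] pos [0.5168 0.0877 0.0524] toolx deg 23.987641125483883 tool delta [ 0.0637 -0.0049 -0.0024] open 0.0005102048612666462
```

View pics/g1.png

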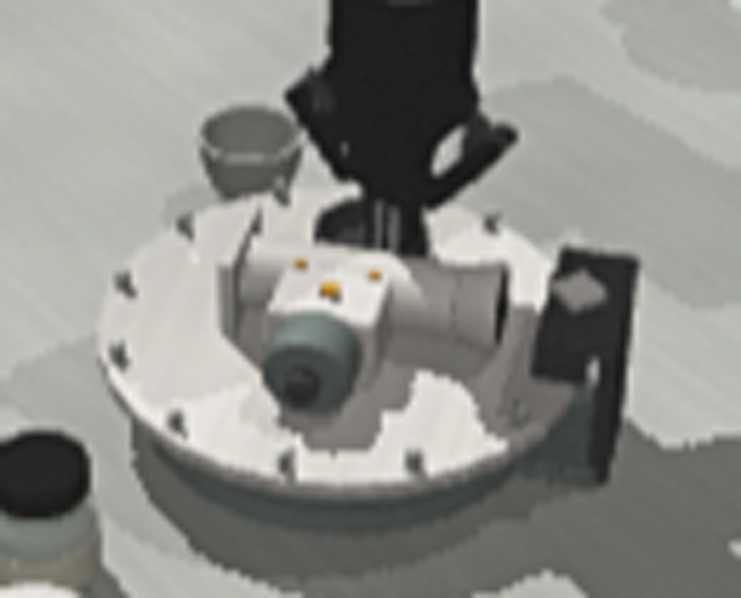

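The mouth now points at the catch. Pins are at (283,192), (186,226), (124,284), (120,354), (178,422), (289,463), (415,461), (492,222) and (517,410).

```bash
python3 turn.py '[[283,192],[186,226],[124,284],[120,354],[178,422],[289,463],[415,461],[492,222],[517,410]]' 5.7 '[215,170]' 1
```

```text
turn mod30 branch 0.7214831243290758 press 0.020965637195391535 rms px 0.43247092340632104
```

About 0.7° is left. I'll nudge a little, back the fingers off the wall, then let it rise slowly.

```bash
python3 -m jog '[0,0,-0.0005,0,0,0,0, 0,0,0,0,0,0,0, 0,0,0.003,-0.003,0,0,0, 0,0,0.004,0,0,0,0, 0,0,0,0,0,0,0]'
python3 -m jog '[0,0,0,-0.003,0,0,0, 0,0,0,-0.003,0,0,0, 0,0,0,-0.002,0,0,0, 0,0,0,0,0,0,0]'
python3 -m jog '[0,0,0,-0.003,0,0,0, 0,0,0,-0.002,0,0,0, 0,0,0,0,0,0,0]'
python3 -m jog '[0,0,0,-0.003,0,0,0, 0,0,0,0,0,0,0]'
python3 rel.py .573 .118 .055
```

```text
t: 10.12
tool_pos: [0.5187, 0.0843, 0.054]
tool_rot: [-3.072, -0.651, -0.007]
contact_force: [-1.7, 3.3, 11.7]
opening: 0.0
t: 10.62
tool_pos: [0.5187, 0.0843, 0.0615]
tool_rot: [-3.073, -0.652, -0.008]
contact_force: [-0.7, 1.7, 8.1]
opening: 0.0003
t: 11.0
tool_pos: [0.5184, 0.0843, 0.066]
tool_rot: [-3.073, -0.652, -0.007]
contact_force: [0.6, 1.5, 7.3]
opening: 0.0002
t: 11.25
tool_pos: [0.5169, 0.0837, 0.0676]
tool_rot: [3.073, 0.652, 0.001]
contact_force: [1.0, 0.4, 4.5]
opening: 0.0001
t 11.25 F [1.  0.4 4.5] pos [0.5169 0.0837 0.0676] toolx deg 23.958473527397995 tool delta [ 0.0652 -0.0086  0.0127] open 0.00010405872847037395
```

The floor followed the fingers up past the 9 mm point, so a pin entered the slot. I'll lift clear and check.

```bash
python3 -m jog '[0,0,0,-0.005,0,0,0, 0,0,0,-0.02,0,0,0, 0,0,0,-0.04,0,0,0, 0,0,0,-0.05,0,0,0, 0,0,0,-0.05,0,0,0, 0,-0.05,0,0,0,0,0, 0,-0.04,-0.04,0,0,0,0, 0,0,-0.055,0,0,0,0, 0,0,-0.055,0,0,0,0, 0,0,-0.055,0,0,0,0]'
python3 -m jog '[0,0,-0.055,0,0,0,0, 0,0,-0.055,0,0,0,0, 0,0,-0.055,0,0,0,0, 0,0,0,0,0,0,0]'
python3 - <<'E'
from h import *
a=[]
for n,(u,v) in(("top",(170,120)),("scene",(220,170))):
    p=ctrl.get_image(n)["image"]
    a.append(cv2.resize(p[v:v+105,u:u+120],(480,420),interpolation=cv2.INTER_CUBIC))
    for o,z in(("bowl",.05),("jar",.07),("wrench",0),("driver",0)):
        for b in ctrl.boxes_of(o,ctrl.get_image(n))[:1]:print(n,o,round(b["p"],2),np.round(b["box"]))
cv2.imwrite("pics/z1.png",cv2.resize(np.hstack(a),(800,350)))
E
```

```text
t: 12.5
tool_pos: [0.3496, 0.2353, 0.2316]
tool_rot: [3.073, 0.651, -0.002]
contact_force: [0.8, 0.5, 0.3]
opening: 0.0
t: 13.0
tool_pos: [0.2818, 0.3869, 0.2311]
tool_rot: [3.07, 0.66, -0.004]
contact_force: [0.5, -1.1, -0.2]
opening: -0.0
top bowl 0.51 [277. 198.  14.  19.]
top jar 0.67 [217. 120.  16.  23.]
top wrench 0.56 [399. 253.  28.  58.]
top driver 0.65 [122. 266.  26.  51.]
scene bowl 0.7 [260. 196.  17.  14.]
scene jar 0.79 [224. 260.  18.  31.]
scene wrench 0.48 [239. 152.  32.  16.]
scene driver 0.83 [417. 253.  68.  14.]
```

View pics/z1.png

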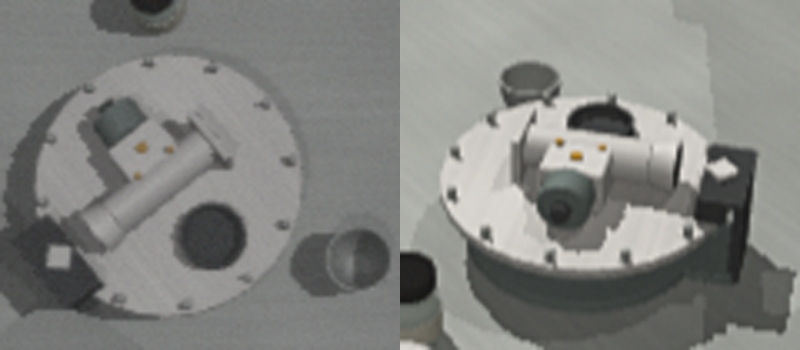

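The mouth points at the catch and the bystanders are unmoved. I'll check the height from the pins, then hand in.

```bash
python3 turn.py '[[212,98],[92,120],[55,153],[52,194],[87,234],[149,259],[226,258],[288,232],[274,119]]' 3.3333 '[220,170]' 0
```

```text
turn mod30 branch 0.2872258160158756 press 0.007943569817092206 rms px 0.3684632537185194
```

```bash
python3 -c "
from station import ctrl
print(ctrl.finish_job())"
```

```text
the job is handed in; nothing more can be done
None
```

I turned the carburettor about 80° clockwise, the shorter way, by pressing and pushing only in the finger cup. Its bell mouth now points at the catch and the turntable sprang up locked. The job was handed in at about 13.5 s of the 56 s allowed.

**Turn:** the last pin fit in the scene camera gave 0.3° from the notch. The final pictures show the mouth at the catch.

**Height:** the cup floor stayed against the fingertips up to 67.6 mm above the bench, where it should be 68 mm when up. The pin fit put the turntable 13 mm higher than when I was pressing it.

**Disagreement:** that pin fit still reads about 8 mm pressed. I take this as a camera offset, because it also read 21 mm when the turntable was bottomed at 14 mm. I relied on the 13 mm change and the fingertip contact instead.

**Forces and other things:** the wrist force readings stayed below about 25 N, against the 120 N limit. In the pictures the fingers stayed clear of the carburettor. The bowl, jar, wrench and driver were detected where they stood at the start, to within a few pixels; the wrench had no earlier detection in the scene camera to compare with.

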